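# Lock the bottle-labelling jig with the squeeze-button ball-lock pin

### The job

Lock the bottle-labelling jig: take the ball-lock pin, the one with two side buttons, from the rack and, with its buttons squeezed in, slide it from above fully home through the aligned holes of the jig's fork and tongue. Then let go, so that its buttons spring out and its balls lock underneath.

Things in the scene. Friction and masses are not known exactly. Their poses are not given: they have to be found in the camera images.
- pin_grip (a point): ball-lock pin, 107 mm long, 0.28 kg, upright in a rack beside a T-handle pin and a round-knob pin. Point: centre of its metal head (26 mm in x, 30 in y, top 20 mm above) at the button centres: grasp here. z up the pin, x through both black side buttons (22 mm wide, 34 high). Over the buttons 45 mm, squeezed 30 mm; only closing along x squeezes them. Keep fingertips less than 24 mm below this point
- pin_nose (a point): lower end of the same pin, 87 mm below the grip point. Nose 6 mm wide, tapering over 12 mm to the 16 mm shank. Round flange 44 mm wide, 6 mm thick, its underside 57 mm above the nose. Two balls 16 mm above the nose span 31 mm when the buttons are out and lie flush when squeezed. In the rack the flange sits 88 mm above the table, shank in a slot 36 (along x) by 20 mm; 3 places 78 mm apart along y
- button_a (a joint): travel of the button on the pin's +x side (m): 0 out, 0.0075 fully squeezed in; spring 4 N rising to 8 N; the ball below it moves with it
- button_b (a joint): travel of the button on the pin's -x side (m): 0 out, 0.0075 fully squeezed in; spring 4 N rising to 8 N; the ball below it moves with it
- hole (a point): mouth of the upper hole, on top of the fixed labelling jig's steel fork (plate 90 by 100 mm, 74 mm above the table). z up, x towards a white jug lying on the jig from 95 to 245 mm along x, up to 137 mm above the table. Holes of 24, 27 and 24 mm (fork, tongue, fork) in line, 34 mm deep in all, 30 mm free below. Any yaw will do. Fully home, the pin's flange lies on this face, grip point 30 mm above
Not all that is in view belongs to the job. Leave any red look-alike of the part that bears pin_grip alone.

How it is judged:
On the way:
1. the ball-lock pin slides down into the jig's hole with both buttons squeezed in (horizontal distance between pin_grip and hole below 0.012 m and z of pin_grip in the frame of hole between 0.034 and 0.082 m and value of joint each of button_a, button_b above 0.004 m), for 0.05 s.
At the end, for the whole second after the job is handed in: The ball-lock pin stands in the jig's hole, within 12 mm of its axis and 10 degrees of upright, its flange on the fork's top face (within 4 mm), and both buttons have sprung out (within 2.5 mm), so that the balls are locked under the lower plate (horizontal distance between pin_grip and hole below 0.012 m and z of pin_grip in the frame of hole below 0.034 m and angle between pin_grip's own z axis and vertical below 0.17 rad and value of joint each of button_a, button_b below 0.0025 m); the robot touches nothing.
It also fails if it takes over 38 s, if anything falls off the work surface, if the arm or the gripper's body presses on something with over 40 N, if the wrist force passes 120 N, or if a joint passes its speed limit or range.

### The arm

A 6-joint arm with a two-finger parallel gripper is mounted at the origin on the work surface. World frame = base frame: x ahead of the robot, y to its left, z up, the work surface at z = 0. Lengths are in m, angles in rad, forces in N, time in s.
With the tool pointing down it reaches from about 0.35 to 0.775 m from the base axis. Payload 5.5 kg.
Tool frame: the origin (TCP) lies at the very end of the fingers, on their centre line; the grasp point (between the pads) lies env.hold_point_z behind it (env.hold_point_z is the distance from the TCP to the grasp point, in m); z points along the fingers, y is the line along which they close (so a half turn about z gives the same grasp; the last joint's range is limited). The gripper opens to 85 mm and grips with 20 to 120 N. Pads are 22 mm wide; open, the fingers measure 114 mm over their backs; the gripper's body (76 mm by 85 mm) begins 54 mm behind the grasp point. The pads swing forward as they close: fully open they stand 13 mm farther back than shut.
Start: joints at [-1.486, 0.313, 0.046, 1.304, 0, 1.431], TCP at [0.128, -0.561, 0.231] pointing down, gripper open.
Joint ranges: [-2.76, 2.76], [-0.86, 1.69], [-1.03, 1.26], [-2.2, 2.34], [-1.47, 1.5], [-3.14, 3.14]. Speed limits (rad/s): [2.57, 2.57, 3.14, 3.14, 3.14, 3.14].

### API

Orientations are given as a unit quaternion [w, x, y, z].
In Python, from workcell import env gives the robot as it stands.
- The arm moves only by the tool carry_out, never from a script. Its argument "steps" is a list of rows, each a list of 3 entries, a list of its own where there are three numbers: the turn, a rotation vector about the tool's x, y, z in degrees, then the shift along the tool's x, y, z in cm, then the closure in counts, from 0 (fully open) to 255 (shut). A call has exactly 8 rows; each row is the pose to reach, as a shift and turn from the pose commanded when the call began, along the tool's axes at that moment; what a row does not reach only later rows make up. A row lasts 1/8 s, in which the tool goes at most 62.5 mm and 10.7 degrees, less where a joint would pass 70% of its speed; a pose out of reach is approached as far as the arm can. A call with a gripper value outside its range is refused whole. The fingers move at their own pace and stop on an object; "force" is the grip in N (left out, the last holds). Time passes only in rows, so rows that repeat a pose let the fingers close, or fill a call up. It gives the time, the measured TCP pose, the force, the opening and the grip force at its end, in the units of the state.
- env.get_state(): the state, without advancing time (a new reading comes with each control period).
- env.read_camera(name): name is "scene" or "side" or "wrist"; returns (picture, depth): 420x560x3 uint8, red, green, blue; 420x560 float32, m along the optical axis (not along the pixel's ray), 0 where there is no reading.
- env.get_calibration(name): a dict with "fx", "fy", "cx", "cy" (pixels), "origin" and "orientation" of the camera in the world. Camera axes: x right, y up, looking along -z (the intrinsics and any distortion apply to the point x, -y, -z); pixel columns grow to the right and rows downward; lengths in m; the calibration is good to about 2 mm. A picture is of the moment at which its call begins: read the wrist's pose just before it. get_calibration takes no time and is no camera call; for the wrist camera it gives the pose at the moment of the call.
- env.hand_in(): hands the job in; it is judged then, once.
The state is a dict: "clock": time; "joint_pos": joint angles; "qvel": joint speeds; "tau": joint torques, N m; "tcp_pos": TCP position; "orientation": TCP orientation; "wrist_force": force on the tool from outside, world axes, zero at the start; "ft_torque": the same for the moment, N m; "finger_gap": finger opening in m; "grip_force": force on a finger pad.
Only numpy, scipy, OpenCV 4.12 (cv2) and the standard library are available. Lean on these libraries where they do the work, as an engineer would, in place of code of your own. Each camera call takes 0.05 s, during which the arm holds its last target. There are 200 camera calls.

## Working session

There is one attempt and no reset: what is moved stays moved. The work goes in short steps, Python scripts to look and compute and a tool call to move; the robot and the scene stay as the last step left them, time stands still between calls to the robot, and variables do not carry over. Pictures are saved under pics/ and viewed, at most 10 in all, crops included, and the job is handed in when it is done.

Besides the shell and the picture viewer there is one more tool, called after ">>>" as name([rows], argument=value, ...), one row to a line, values as JSON. carry_out: Moves the arm, as the interface text tells. Its arguments: {"type":"object","properties":{"steps":{"type":"array","items":{"type":"array"}},"force":{"type":"number"}},"required":["steps"]}

```bash
mkdir -p pics; cat > h.py <<'E'
import numpy as np, cv2
from scipy.spatial.transform import Rotation as R
from workcell import env
def shot(n):
    c=env.get_calibration(n); p,d=env.read_camera(n); return p,d,c
def rot(q): return R.from_quat([q[1],q[2],q[3],q[0]]).as_matrix()
def ray(c,u,v):
    d=rot(c["orientation"])@np.array([(u-c["cx"])/c["fx"],-(v-c["cy"])/c["fy"],-1.]); return np.array(c["origin"]),d
def dep(c,u,v,z):
    o,d=ray(c,u,v); return o+d*z
def onz(c,u,v,z):
    o,d=ray(c,u,v); return o+d*(z-o[2])/d[2]
def cloud(c,d):
    v,u=np.mgrid[:d.shape[0],:d.shape[1]]
    X=np.stack([(u-c["cx"])/c["fx"]*d,-(v-c["cy"])/c["fy"]*d,-d],-1)
    return X@rot(c["orientation"]).T+np.array(c["origin"])
E
python3 - <<'E'
from h import *
for n in ("scene","side","wrist"):
    p,d,c=shot(n); cv2.imwrite(f"pics/{n}0.png",p[:,:,::-1]); np.savez(f"/tmp/{n}0.npz",p=p,d=d); print(n,{k:(v if np.isscalar(v) else np.round(v,3)) for k,v in c.items()})
print(env.get_state(),env.hold_point_z)
E
```

```text
scene {'fx': 417.4068478863328, 'fy': 417.4068478863328, 'cx': 282.71408073630715, 'cy': 210.62526235899182, 'origin': array([1.059, 0.265, 0.783]), 'orientation': array([0.522, 0.206, 0.293, 0.774])}
side {'fx': 399.3872297513197, 'fy': 399.3872297513197, 'cx': 286.2937473973137, 'cy': 212.64231887388576, 'origin': array([ 0.49 , -0.456,  0.685]), 'orientation': array([ 0.933,  0.356, -0.013, -0.046])}
wrist {'fx': 330.34114610344324, 'fy': 330.34114610344324, 'cx': 274.09061617975965, 'cy': 207.55951422723388, 'origin': array([ 0.196, -0.545,  0.373]), 'orientation': array([ 0.775, -0.108,  0.087, -0.617])}
{'clock': 0.15, 'joint_pos': array([-1.48559030e+00,  3.13835174e-01,  4.52312749e-02,  1.30361515e+00,
        4.07063305e-05,  1.43122247e+00]), 'qvel': array([-0.00019909, -0.00164215,  0.00298164,  0.00027655, -0.00018508,
        0.00028973]), 'tau': array([ 2.64851158e-03, -4.81065202e+01,  2.98815930e+01,  1.37912901e-02,
        2.58390190e-05, -6.51746390e-07]), 'tcp_pos': array([ 0.12814642, -0.56013681,  0.23060604]), 'orientation': array([-7.10543067e-04,  9.93690646e-01,  1.12153441e-01,  3.96807861e-05]), 'wrist_force': array([ 0.2800945 , -0.15234384,  0.92250195]), 'ft_torque': array([-0.03408881,  0.00908824,  0.0694461 ]), 'grip_force': 0.0, 'finger_gap': 0.0854313159925851} 0.0187
```

View pics/scene0.png

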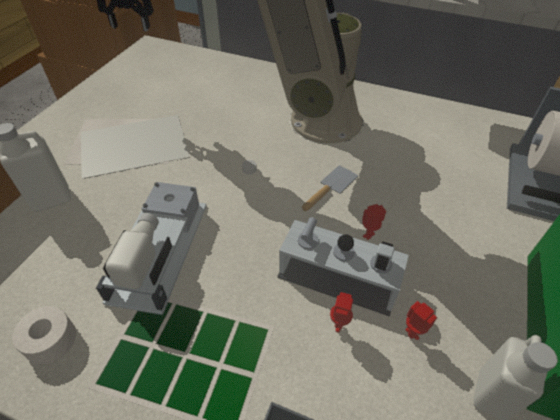

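View pics/side0.png

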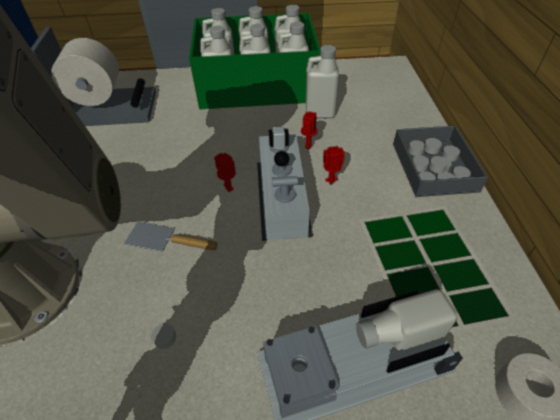

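Scene view: the candidates are the T-handle pin (308,235), the round-knob pin (346,243), the pin with black side buttons (384,255), and red look-alikes at (374,215), (343,310) and (420,318). I choose (384,255), which is (279,137) in the side view. The hole is at scene (169,198) and side (299,364).

```bash
python3 - <<'E'
from h import *
S=np.load("/tmp/scene0.npz");D=np.load("/tmp/side0.npz")
a=cv2.resize(S["p"][215:295,345:425],(400,400),interpolation=2);b=cv2.resize(D["p"][115:165,254:304],(400,400),interpolation=2)
cv2.imwrite("pics/crop1.png",np.hstack([a,b])[:,:,::-1])
for n,Z,box in (("scene",S,(215,300,350,425)),("side",D,(115,170,255,310))):
    c=env.get_calibration(n);P=cloud(c,Z["d"]);p=Z["p"].astype(int)
    r0,r1,c0,c1=box;Q=P[r0:r1,c0:c1].reshape(-1,3);C=p[r0:r1,c0:c1].reshape(-1,3)
    red=(C[:,0]>C[:,1]+40); Q=Q[~red];C=C[~red]
    for lo,hi in ((.1,.125),(.125,.15),(.135,.16)):
        m=(Q[:,2]>lo)&(Q[:,2]<hi); 
        if m.sum(): print(n,lo,m.sum(),Q[m].mean(0).round(4),Q[m].min(0).round(3),Q[m].max(0).round(3))
    dk=(C.sum(1)<130)&(Q[:,2]>.1);print("dark",dk.sum(),Q[dk].mean(0) if dk.sum() else 0)
    # rack top: all pts near z .088
    if n=="scene": M=P[205:320,270:425].reshape(-1,3)
    else: M=P[115:245,250:320].reshape(-1,3)
    k=M[(abs(M[:,2]-.086)<.006)]; r=cv2.minAreaRect(k[:,:2].astype(np.float32)*1000); print("rack",len(k),k.mean(0),r)
    M=(P[170:240,135:215] if n=="scene" else P[310:419,250:350]).reshape(-1,3)
    k=M[(abs(M[:,2]-.074)<.005)]; r=cv2.minAreaRect(k[:,:2].astype(np.float32)*1000); print("plate",len(k),k.mean(0),r)
c1=env.get_calibration("scene");c2=env.get_calibration("side")
print(onz(c1,169,198,.074),onz(c2,299,364,.074))
o1,d1=ray(c1,169,198);o2,d2=ray(c2,299,364)
t=np.linalg.lstsq(np.c_[d1,-d2],o2-o1,rcond=None)[0];print(o1+d1*t[0],o2+d2*t[1])
E
```

```text
scene 0.1 118 [0.5545 0.2738 0.1139] [0.537 0.212 0.1  ] [0.56  0.292 0.125]
scene 0.125 342 [0.5408 0.2704 0.1361] [0.514 0.205 0.125] [0.56  0.292 0.141]
scene 0.135 241 [0.5389 0.2739 0.1381] [0.515 0.205 0.135] [0.56  0.292 0.141]
dark 133 [0.5538267  0.26657325 0.12498583]
rack 3513 [0.54520101 0.20587546 0.08891388] ((557.421142578125, 207.78001403808594), (254.71888732910156, 262.615234375), 22.385114669799805)
plate 1232 [ 0.53008198 -0.22256273  0.07544619] ((527.4442749023438, -224.55552673339844), (94.95538330078125, 102.2046127319336), 11.298580169677734)
side 0.1 227 [0.5364 0.2447 0.1138] [0.515 0.184 0.1  ] [0.558 0.277 0.125]
side 0.125 371 [0.5369 0.2411 0.1342] [0.515 0.182 0.125] [0.56  0.296 0.141]
side 0.135 177 [0.5371 0.2535 0.138 ] [0.516 0.189 0.135] [0.559 0.296 0.141]
dark 293 [0.53694516 0.22012043 0.12943487]
rack 2144 [0.53774147 0.17547491 0.08902887] ((542.81494140625, 229.37799072265625), (322.37396240234375, 134.12460327148438), 79.05957794189453)
plate 3682 [ 0.52673554 -0.2266646   0.07511614] ((526.8344116210938, -223.10000610351562), (90.12591552734375, 101.12547302246094), 11.659116744995117)
[ 0.52712694 -0.22379256  0.074     ] [ 0.5260839  -0.22451604  0.074     ]
[ 0.52643881 -0.22442499  0.07308251] [ 0.52613462 -0.22419444  0.07315173]
```

View pics/crop1.png

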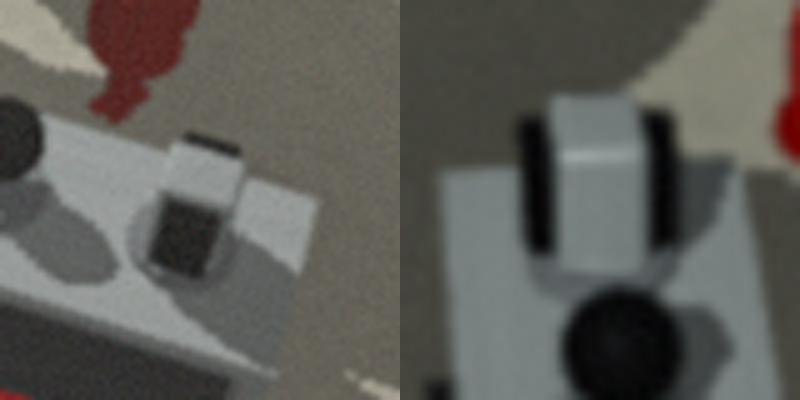

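The close crop confirms the pin with black buttons on both sides, along about world x. The hole is near (0.526, -0.224) and the pin near (0.537, 0.277). I'll swing over above the jig first, then go to the pin.

>>> carry_out([
  [[0, 0, -77], [37.5, -30.5, -4], 0],
  [[0, 0, -77], [37.5, -30.5, -4], 0],
  [[0, 0, -77], [37.5, -30.5, -4], 0],
  [[0, 0, -77], [37.5, -30.5, -4], 0],
  [[0, 0, -77], [37.5, -30.5, -4], 0],
  [[0, 0, -77], [37.5, -30.5, -4], 0],
  [[0, 0, -77], [37.5, -30.5, -4], 0],
  [[0, 0, -77], [37.5, -30.5, -4], 0],
], force=50)

```text
clock: 1.15
tcp_pos: [0.4267, -0.1775, 0.2715]
orientation: [0.0, 0.707, 0.708, 0.0]
wrist_force: [0.0, -0.9, 0.5]
finger_gap: 0.0852
grip_force: 0.0
```

>>> carry_out([
  [[0, 0, 0], [45.5, 11, 3], 0],
  [[0, 0, 0], [45.5, 11, 3], 0],
  [[0, 0, 0], [45.5, 11, 3], 0],
  [[0, 0, 0], [45.5, 11, 3], 0],
  [[0, 0, 0], [45.5, 11, 3], 0],
  [[0, 0, 0], [45.5, 11, 3], 0],
  [[0, 0, 0], [45.5, 11, 3], 0],
  [[0, 0, 0], [45.5, 11, 3], 0],
])

```text
clock: 2.15
tcp_pos: [0.5365, 0.2782, 0.2402]
orientation: [-0.0, 0.707, 0.707, -0.0]
wrist_force: [-0.5, -0.7, 0.3]
finger_gap: 0.0854
grip_force: 0.0
```

```bash
python3 - <<'E'
from h import *
print(env.get_state()["tcp_pos"])
p,d,c=shot("wrist"); cv2.imwrite("pics/w1.png",p[:,:,::-1]); np.savez("/tmp/w1.npz",p=p,d=d,**c)
P=cloud(c,d);C=p.astype(int)
for lo,hi in ((.132,.145),(.091,.1),(.084,.0905)):
    m=(P[:,:,2]>lo)&(P[:,:,2]<hi)&(abs(P[:,:,1]-.277)<.05)&(abs(P[:,:,0]-.537)<.05)
    v,u=np.nonzero(m)
    if len(u): print(lo,len(u),(u.min(),u.max(),v.min(),v.max()),P[m].mean(0).round(4),P[m].min(0).round(4),P[m].max(0).round(4),cv2.minAreaRect(P[m][:,:2].astype(np.float32)*1000))
E
```

```text
[0.53650529 0.27818149 0.24016796]
0.132 1862 (np.int64(247), np.int64(304), np.int64(186), np.int64(223)) [0.5376 0.2795 0.1366] [0.5154 0.2643 0.132 ] [0.5602 0.2936 0.1406] ((537.7837524414062, 278.89019775390625), (29.372398376464844, 44.54718017578125), 89.1871109008789)
0.091 318 (np.int64(254), np.int64(297), np.int64(169), np.int64(183)) [0.5382 0.2943 0.0942] [0.5189 0.2874 0.091 ] [0.5573 0.3001 0.0999] ((538.1484375, 293.7799072265625), (12.588835716247559, 38.415245056152344), 89.51368713378906)
0.084 7657 (np.int64(225), np.int64(326), np.int64(139), np.int64(244)) [0.5378 0.2806 0.0882] [0.4928 0.227  0.084 ] [0.583  0.3254 0.0905] ((537.8729248046875, 276.16693115234375), (98.43603515625, 90.1507339477539), 89.86705780029297)
```

View pics/w1.png

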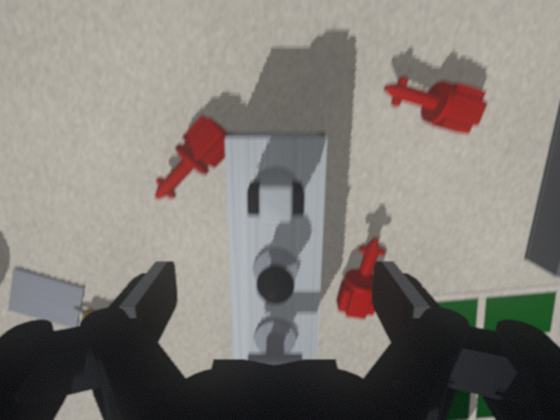

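The wrist view shows the wanted pin at (275,198), with its buttons left and right of the head. The knob pin is at (275,284) and the T-handle at (275,345). The red ones are at (190,158), (440,105) and (362,285). The pin centre is (0.538, 0.279), its top is at 0.138, and the yaw is already aligned.

>>> carry_out([
  [[0, 0, 0], [0.1, 0.1, 3], 0],
  [[0, 0, 0], [0.1, 0.1, 6], 0],
  [[0, 0, 0], [0.1, 0.1, 9], 0],
  [[0, 0, 0], [0.1, 0.1, 11], 0],
  [[0, 0, 0], [0.1, 0.1, 12.5], 0],
  [[0, 0, 0], [0.1, 0.1, 13.9], 0],
  [[0, 0, 0], [0.1, 0.1, 13.9], 0],
  [[0, 0, 0], [0.1, 0.1, 13.9], 0],
], force=50)

```text
clock: 3.2
tcp_pos: [0.5382, 0.2762, 0.1029]
orientation: [0.0, 0.708, 0.706, 0.0]
wrist_force: [1.2, 0.3, 0.5]
finger_gap: 0.0857
grip_force: 0.0
```

>>> carry_out([
  [[0, 0, 0], [0, 0, 0], 100],
  [[0, 0, 0], [0, 0, 0], 255],
  [[0, 0, 0], [0, 0, 0], 255],
  [[0, 0, 0], [0, 0, 0], 255],
  [[0, 0, 0], [0, 0, 0], 255],
  [[0, 0, 0], [0, 0, 0], 255],
  [[0, 0, 0], [0, 0, 0], 255],
  [[0, 0, 0], [0, 0, 0], 255],
], force=50)

```text
clock: 4.2
tcp_pos: [0.5378, 0.2763, 0.1044]
orientation: [0.0, 0.708, 0.706, 0.001]
wrist_force: [-3.4, -1.4, 10.8]
finger_gap: 0.027
grip_force: 52.5
```

The grip holds at a 27 mm gap, so the buttons are squeezed. Now a straight lift.

>>> carry_out([
  [[0, 0, 0], [0, 0, -0.5], 255],
  [[0, 0, 0], [0, 0, -2], 255],
  [[0, 0, 0], [0, 0, -4], 255],
  [[0, 0, 0], [0, 0, -6], 255],
  [[0, 0, 0], [0, 0, -8], 255],
  [[0, 0, 0], [0, 0, -10], 255],
  [[0, 0, 0], [0, 0, -13], 255],
  [[0, 0, 0], [0, 0, -13], 255],
])

```text
clock: 5.2
tcp_pos: [0.5392, 0.2767, 0.235]
orientation: [0.001, 0.708, 0.706, 0.002]
wrist_force: [0.1, 0.6, -4.0]
finger_gap: 0.0269
grip_force: 49.7
```

```bash
python3 - <<'E'
from h import *
s=env.get_state();print(s["tcp_pos"],s["wrist_force"],s["finger_gap"])
out=[]
for n in ("scene","side"):
    p,d,c=shot(n)
    T=np.array(s["tcp_pos"])
    x=rot(c["orientation"]).T@(T-np.array([0,0,.03])-np.array(c["origin"]))
    u=c["cx"]+c["fx"]*x[0]/-x[2];v=c["cy"]-c["fy"]*x[1]/-x[2];print(n,u,v)
    u=int(np.clip(u,50,510));v=int(np.clip(v,50,370))
    out.append(cv2.resize(p[v-50:v+50,u-50:u+50],(400,400),interpolation=2))
    np.savez(f"/tmp/{n}1.npz",p=p,d=d)
cv2.imwrite("pics/lift.png",np.hstack(out)[:,:,::-1])
E
```

```text
[0.53921483 0.27665008 0.23502631] [ 0.0572292   0.55253635 -3.95507035] 0.02689927548581523
scene 391.58330461973395 228.58185155103297
side 278.612180629625 104.80395750684399
```

View pics/lift.png

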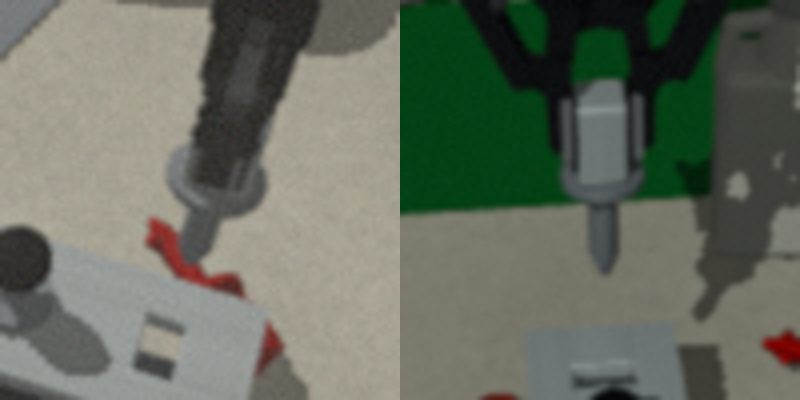

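The pin is lifted upright with its balls flush: nose at scene (389.8,242.5) and side (279,121.5). I'll triangulate the nose and the flange to get the pin's offset in the hand.

```bash
python3 - <<'E'
from h import *
s=env.get_state();T=np.array(s["tcp_pos"]);c1=env.get_calibration("scene");c2=env.get_calibration("side")
def tri(a,b):
    o1,d1=ray(c1,*a);o2,d2=ray(c2,*b);t=np.linalg.lstsq(np.c_[d1,-d2],o2-o1,rcond=None)[0]
    return (o1+d1*t[0]+o2+d2*t[1])/2, np.linalg.norm(o1+d1*t[0]-o2-d2*t[1])
n,e=tri((391-50+195/4,228-50+260/4),(278-50+204/4,104-50+272/4)); print("nose-T",n-T,e)
n,e=tri((391-50+217/4,228-50+187/4),(278-50+202/4,104-50+182/4)); print("flange-T",n-T,e)
for nme,c in (("scene",c1),("side",c2)):
    Z=np.load(f"/tmp/{nme}1.npz");P=cloud(c,Z["d"])-T
    for lo,hi in ((-.06,-.035),(-.035,-.02),(-.016,-.008)):
        m=(P[:,:,2]>lo)&(P[:,:,2]<hi)&(abs(P[:,:,0])<.03)&(abs(P[:,:,1])<.03);print(nme,lo,m.sum(),P[m].mean(0).round(4) if m.sum() else 0,P[m].min(0).round(4),P[m].max(0).round(4))
E
```

```text
nose-T [ 0.00019384  0.00454903 -0.0713337 ] 0.00419228044545436
flange-T [ 0.00130404  0.00421212 -0.0155338 ] 0.0015852913270414928
scene -0.06 75 [ 0.0066  0.0014 -0.0461] [ 0.0007 -0.006  -0.0581] [ 0.0104  0.0093 -0.0356]
scene -0.035 20 [ 0.0076  0.0022 -0.0308] [ 0.0043 -0.0042 -0.035 ] [ 0.0106  0.0085 -0.0258]
scene -0.016 32 [ 0.0154 -0.0008 -0.0101] [-0.0004 -0.0202 -0.0134] [ 0.0228  0.0231 -0.0083]
side -0.06 74 [ 0.0009 -0.0028 -0.0471] [-0.0067 -0.0069 -0.059 ] [ 0.0086  0.0037 -0.0358]
side -0.035 36 [ 0.0008 -0.0031 -0.0293] [-0.0063 -0.0074 -0.035 ] [ 0.0087  0.0024 -0.0223]
side -0.016 73 [ 0.0009 -0.0108 -0.0098] [-0.0204 -0.022  -0.0139] [ 0.0224  0.0119 -0.008 ]
```

>>> carry_out([
  [[0, 0, 0], [-48, -1, 0], 255],
  [[0, 0, 0], [-48, -1, 0], 255],
  [[0, 0, 0], [-48, -1, 0], 255],
  [[0, 0, 0], [-48, -1, 0], 255],
  [[0, 0, 0], [-48, -1, 0], 255],
  [[0, 0, 0], [-48, -1, 0], 255],
  [[0, 0, 0], [-48, -1, 0], 255],
  [[0, 0, 0], [-48, -1, 0], 255],
])

```text
clock: 6.3
tcp_pos: [0.5255, -0.2063, 0.2303]
orientation: [-0.001, 0.709, 0.706, -0.0]
wrist_force: [0.5, 0.1, -3.4]
finger_gap: 0.0269
grip_force: 49.9
```

>>> carry_out([
  [[0, 0, 0], [-1.9, 0, 0], 255],
  [[0, 0, 0], [-1.9, 0, 0], 255],
  [[0, 0, 0], [-1.9, 0, 2], 255],
  [[0, 0, 0], [-1.9, 0, 4], 255],
  [[0, 0, 0], [-1.9, 0, 6], 255],
  [[0, 0, 0], [-1.9, 0, 6.5], 255],
  [[0, 0, 0], [-1.9, 0, 6.5], 255],
  [[0, 0, 0], [-1.9, 0, 6.5], 255],
])

```text
clock: 7.3
tcp_pos: [0.5273, -0.2227, 0.1682]
orientation: [0.001, 0.708, 0.707, 0.0]
wrist_force: [0.6, -0.9, -3.0]
finger_gap: 0.0271
grip_force: 49.9
```

```bash
python3 - <<'E'
from h import *
s=env.get_state();T=np.array(s["tcp_pos"]);print(T,s["wrist_force"])
out=[];H=np.array([.5263,-.2242,.074])
for n in ("scene","side"):
    p,d,c=shot(n)
    pr=lambda X:(lambda x:(c["cx"]+c["fx"]*x[0]/-x[2],c["cy"]-c["fy"]*x[1]/-x[2]))(rot(c["orientation"]).T@(X-np.array(c["origin"])))
    u,v=pr(H+[0,0,.03]);u=int(np.clip(u,50,510));v=int(np.clip(v,50,370))
    im=cv2.resize(p[v-50:v+50,u-50:u+50],(400,400),interpolation=2).copy()
    q=pr(H);cv2.circle(im,(int((q[0]-u+50)*4),int((q[1]-v+50)*4)),3,(0,255,0),-1);print(n,u,v,q)
    P=cloud(c,d)-T
    for lo,hi in ((-.06,-.03),(-.016,-.008)):
        m=(P[:,:,2]>lo)&(P[:,:,2]<hi)&(abs(P[:,:,0])<.03)&(abs(P[:,:,1])<.03);print(n,lo,m.sum(),P[m].mean(0).round(4),P[m].min(0).round(4),P[m].max(0).round(4))
    out.append(im)
cv2.imwrite("pics/over.png",np.hstack(out)[:,:,::-1])
E
```

```text
[ 0.52725802 -0.22266062  0.16823747] [ 0.61694738 -0.89894227 -2.96418947]
scene 166 188 (np.float64(169.04029665573927), np.float64(197.71577816119654))
scene -0.06 71 [ 0.0035  0.0048 -0.0451] [-0.0056 -0.0049 -0.0593] [ 0.0081  0.0098 -0.0306]
scene -0.016 88 [ 0.0079  0.0099 -0.0102] [-0.0202 -0.016  -0.0156] [ 0.0212  0.0239 -0.0081]
side 299 355 (np.float64(299.1162172878009), np.float64(363.78104069612596))
side -0.06 24 [-0.0017 -0.0041 -0.0556] [-0.0076 -0.0055 -0.06  ] [ 0.0056 -0.0014 -0.0513]
side -0.016 181 [-0.0016 -0.0128 -0.0101] [-0.0218 -0.0195 -0.0155] [ 0.0193  0.0008 -0.0081]
```

View pics/over.png

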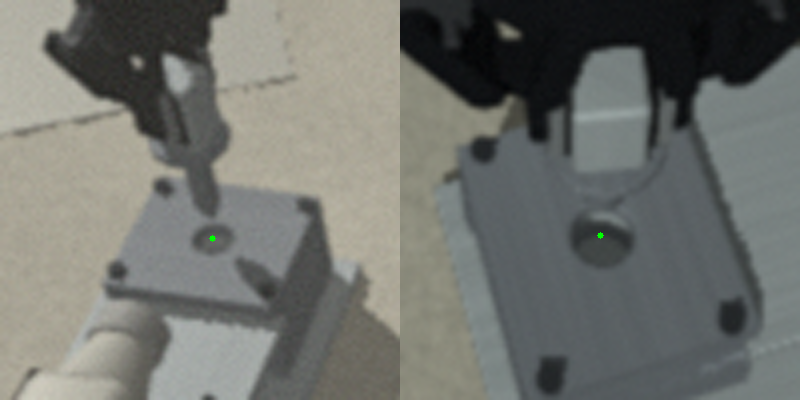

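Scene crop (left): the nose tip is at (169,191.5), just above the hole at (169,198). Side crop (right): the hole is at (299,365), partly under the flange. I'll cross-check the nose, then correct and descend.

```bash
python3 - <<'E'
from h import *
c=env.get_calibration("scene");c2=env.get_calibration("side")
for z in (.092,.095,.098): print(z,onz(c,169,192,z))
print(onz(c,169,198.3,.074),onz(c2,299.7,365,.074))
print(np.mean([env.get_state()["tcp_pos"] for _ in range(3)],0))
E
```

```text
0.092 [ 0.52413955 -0.22168502  0.092     ]
0.095 [ 0.52646112 -0.21957238  0.095     ]
0.098 [ 0.5287827  -0.21745974  0.098     ]
[ 0.52796103 -0.22327148  0.074     ] [ 0.52697031 -0.2261415   0.074     ]
[ 0.52722258 -0.22299599  0.16822332]
```

>>> carry_out([
  [[0, 0, 0], [-0.4, 0, 0], 255],
  [[0, 0, 0], [-0.4, 0, 0], 255],
  [[0, 0, 0], [-0.4, 0, 0.8], 255],
  [[0, 0, 0], [-0.4, 0, 1.6], 255],
  [[0, 0, 0], [-0.4, 0, 2.4], 255],
  [[0, 0, 0], [-0.4, 0, 3.2], 255],
  [[0, 0, 0], [-0.4, 0, 4], 255],
  [[0, 0, 0], [-0.4, 0, 4], 255],
])

```text
clock: 8.4
tcp_pos: [0.5261, -0.2265, 0.1264]
orientation: [-0.001, 0.708, 0.706, -0.0]
wrist_force: [-0.3, -0.8, -3.4]
finger_gap: 0.0268
grip_force: 49.9
```

>>> carry_out([
  [[0, 0, 0], [0, 0, 0.6], 255],
  [[0, 0, 0], [0, 0, 1.2], 255],
  [[0, 0, 0], [0, 0, 1.8], 255],
  [[0, 0, 0], [0, 0, 2.4], 255],
  [[0, 0, 0], [0, 0, 2.9], 255],
  [[0, 0, 0], [0, 0, 3.3], 255],
  [[0, 0, 0], [0, 0, 3.4], 255],
  [[0, 0, 0], [0, 0, 3.4], 255],
])

```text
clock: 9.4
tcp_pos: [0.5267, -0.2269, 0.0933]
orientation: [0.0, 0.708, 0.706, -0.0]
wrist_force: [0.1, -0.6, -3.3]
finger_gap: 0.0269
grip_force: 49.9
```

Still no contact; about 3 mm remain.

>>> carry_out([
  [[0, 0, 0], [0, 0, 0.1], 255],
  [[0, 0, 0], [0, 0, 0.15], 255],
  [[0, 0, 0], [0, 0, 0.2], 255],
  [[0, 0, 0], [0, 0, 0.25], 255],
  [[0, 0, 0], [0, 0, 0.3], 255],
  [[0, 0, 0], [0, 0, 0.3], 255],
  [[0, 0, 0], [0, 0, 0.3], 255],
  [[0, 0, 0], [0, 0, 0.3], 255],
])

```text
clock: 10.4
tcp_pos: [0.5266, -0.2269, 0.0905]
orientation: [0.0, 0.708, 0.706, -0.0]
wrist_force: [-0.3, 0.8, -0.7]
finger_gap: 0.0274
grip_force: 50.7
```

>>> carry_out([
  [[0, 0, 0], [0, 0, 0.05], 255],
  [[0, 0, 0], [0, 0, 0.1], 255],
  [[0, 0, 0], [0, 0, 0.1], 255],
  [[0, 0, 0], [0, 0, 0.1], 255],
  [[0, 0, 0], [0, 0, 0.1], 255],
  [[0, 0, 0], [0, 0, 0.1], 255],
  [[0, 0, 0], [0, 0, 0.1], 255],
  [[0, 0, 0], [0, 0, 0.1], 255],
])

```text
clock: 11.4
tcp_pos: [0.5267, -0.2269, 0.0905]
orientation: [0.0, 0.708, 0.706, 0.0]
wrist_force: [-3.1, 1.3, 7.7]
finger_gap: 0.0272
grip_force: 52.4
```

The pin is seated: the TCP has stopped and there is 8 N upward. Release now.

>>> carry_out([
  [[0, 0, 0], [0, 0, 0.1], 200],
  [[0, 0, 0], [0, 0, 0.1], 120],
  [[0, 0, 0], [0, 0, 0.1], 60],
  [[0, 0, 0], [0, 0, 0.1], 0],
  [[0, 0, 0], [0, 0, 0.1], 0],
  [[0, 0, 0], [0, 0, 0.1], 0],
  [[0, 0, 0], [0, 0, 0.1], 0],
  [[0, 0, 0], [0, 0, 0.1], 0],
])

```text
clock: 12.4
tcp_pos: [0.5267, -0.2269, 0.0883]
orientation: [0.0, 0.708, 0.706, -0.0]
wrist_force: [0.6, -0.1, 0.1]
finger_gap: 0.0852
grip_force: 0.0
```

>>> carry_out([
  [[0, 0, 0], [0, 0, -2], 0],
  [[0, 0, 0], [0, 0, -4], 0],
  [[0, 0, 0], [0, 0, -7], 0],
  [[0, 0, 0], [0, 0, -11], 0],
  [[0, 0, 0], [0, 0, -15], 0],
  [[0, 0, 0], [-3, 0, -18], 0],
  [[0, 0, 0], [-3, 0, -18], 0],
  [[0, 0, 0], [-3, 0, -18], 0],
])

```text
clock: 13.4
tcp_pos: [0.5262, -0.2565, 0.2674]
orientation: [-0.001, 0.708, 0.706, -0.0]
wrist_force: [-1.4, 0.4, -0.2]
finger_gap: 0.0856
grip_force: 0.0
```

```bash
python3 - <<'E'
from h import *
print(env.get_state()["tcp_pos"])
out=[]
for n in ("scene","side","wrist"):
    p,d,c=shot(n);P=cloud(c,d);H=np.array([.5265,-.2245,.1])
    x=rot(c["orientation"]).T@(H-np.array(c["origin"]));u=int(c["cx"]+c["fx"]*x[0]/-x[2]);v=int(c["cy"]-c["fy"]*x[1]/-x[2])
    u=int(np.clip(u,40,520));v=int(np.clip(v,40,380))
    out.append(cv2.resize(p[v-40:v+40,u-40:u+40],(260,260),interpolation=2))
    Q=(P-H).reshape(-1,3)
    for lo,hi in ((.002,.04),(.015,.03),(-.023,-.015)):
        m=(Q[:,2]>lo)&(Q[:,2]<hi)&(np.hypot(Q[:,0],Q[:,1])<.035)
        if m.sum(): print(n,lo,m.sum(),(Q[m].mean(0)+H).round(4),(Q[m].min(0)+H).round(4),(Q[m].max(0)+H).round(4))
cv2.imwrite("pics/end.png",np.hstack(out)[:,:,::-1])
E
```

```text
[ 0.52622458 -0.25654542  0.26744894]
scene 0.002 292 [ 0.5316 -0.2216  0.1187] [ 0.504  -0.2405  0.102 ] [ 0.5506 -0.2098  0.1285]
scene 0.015 208 [ 0.5299 -0.2232  0.1229] [ 0.504  -0.2405  0.1151] [ 0.5495 -0.2098  0.1285]
scene -0.023 119 [ 0.5317 -0.2133  0.0799] [ 0.4925 -0.2557  0.077 ] [ 0.5592 -0.1926  0.0844]
side 0.002 710 [ 0.5257 -0.228   0.1208] [ 0.5038 -0.2408  0.1021] [ 0.5487 -0.2106  0.1271]
side 0.015 604 [ 0.5259 -0.2264  0.123 ] [ 0.5038 -0.2398  0.115 ] [ 0.5487 -0.2106  0.1271]
side -0.023 167 [ 0.5257 -0.2396  0.0803] [ 0.4957 -0.2531  0.077 ] [ 0.5582 -0.1919  0.0848]
wrist 0.002 1624 [ 0.5279 -0.224   0.1219] [ 0.5057 -0.2401  0.1022] [ 0.55   -0.2099  0.1265]
wrist 0.015 1564 [ 0.5279 -0.2244  0.1225] [ 0.5057 -0.2401  0.115 ] [ 0.55   -0.2099  0.1265]
wrist -0.023 220 [ 0.5278 -0.2086  0.0801] [ 0.5094 -0.2148  0.0773] [ 0.5468 -0.2032  0.0823]
```

View pics/end.png

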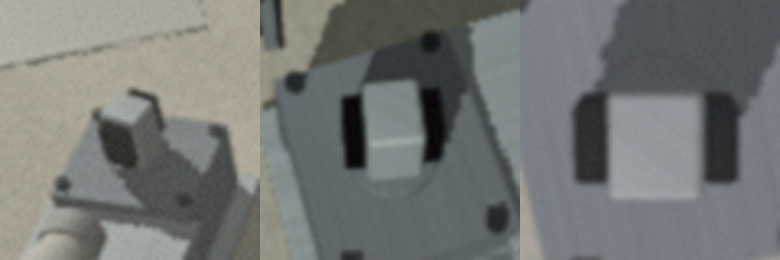

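The pin stands upright at the hole, with its top at about 0.124 (the plate plus 50 mm). The buttons span about 45 mm, so they are out and the flange is on the plate. Handing in.

```bash
python3 -c "
from workcell import env
print(env.hand_in())"
```

```text
the job is handed in; nothing more can be done
None
```

The ball-lock pin is in the jig's hole with its flange seated and both buttons sprung out; the gripper is clear, and I handed the job in at about 13.5 s (no verdict came back).

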